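# Let the used coffee capsule into the lever-lid caddy

### The job

A used coffee capsule waits on the chute of the blue waste caddy, held back by the closed lid. With the fingertips, press the caddy's orange front lever all the way down so that the lid stands fully open, keep it down until the capsule has rolled in, then ease the lever back up slowly so that the lid comes down shut without slamming. Do not touch the lid or the capsule, and leave the tumbler, mug and tin where they stand.

Things in the scene. Friction and masses are not known exactly. Their poses are not given: they have to be found in the camera images.
- caddy: Dark-blue waste caddy standing fixed on the table: open bin 140 (x) by 150 (y) by 125 mm high, walls 4 mm. Origin: centre of its underside, on the table; x points from the lever side to the lid-hinge side, y to the side with the chute, z up. The lever sticks out of the -x side.
- chute_end (a point): Lower end, on the floor, of the aluminium chute that leads over the bin's +y rim (caddy frame x -35, y 79, z 128 mm), axes as the caddy's. The chute climbs from here 125 mm towards +y at 14 degrees; 47 mm wide, side walls 24 mm high, its top 185 mm above the table.
- caddy_lid (a joint): Opening angle of the blue lid, rad: 0 shut, 1.125 fully open at its stop. Linked to the lever: lid angle = 2.5 x lever angle. Let go, lid and lever return by weight and spring and the lid slams. Falling faster than 2.5 rad/s at any moment is a slam (about 80 mm/s at the lever pad); rising at 20 to 30 mm/s at the pad is gentle.
- lid_edge (a point): Middle of the top of the lid's free edge. The lid is a blue cover with wooden inlay, 146 by 158 by 31 mm, hinged along y at the caddy's +x rim (caddy frame x 70, z 125 mm). Shut, this point is at caddy frame x -73, z 157 mm; it rises up and back to about x +37, z 268 mm when fully open.
- caddy_lever (a joint): Angle of the front lever, rad: 0 up (lid shut), 0.45 fully down at its stop (lid fully open). It pivots along y at caddy frame x -79, z 85 mm and springs up against the finger; pressing takes about 4 to 9 N straight down on the pad.
- lever_pad (a point): Centre of the top of the orange pad at the lever's end; pad 46 mm along caddy x, 44 mm along y. Moves with the lever: caddy frame x -159, y 0, z 107 mm when up; x -161, z 70 mm when fully down. Slopes 12 degrees up towards -x when up, 14 down when pressed. The shut lid's edge is 86 mm from it: keep a wide gripper's long side along caddy y.
- capsule: Used coffee capsule, a copper-coloured cylinder 32 mm in diameter, 34 mm long, lying on the chute against the side of the lid. Origin at its middle, own x along its axis. When the lid opens it rolls by itself into the bin within about a second.
- caddy_in (a point): Centre of the bin's inner floor, 4 mm above the table, axes as the caddy's.
- tumbler: Drinking glass, 68 mm wide, 85 mm high, loose bystander. Origin: centre of its underside.
- mug: Brass mug, 76 mm wide, 75 mm high with a side handle, loose bystander. Origin: centre of its underside.
- tin: Dark steel storage tin with a wooden cap, 72 mm wide, 90 mm high, loose bystander. Origin: centre of its underside.
Mind the look-alikes: they are no part of the job. There is more than one size of the capsule; the job needs the smaller.

How it is judged:
By the outcome, as a careful person would: the job done as asked, in the order asked, and still so for the second after the job is handed in, with the robot touching nothing.
It also fails if it takes over 40 s, if anything falls off the work surface, if the arm or the gripper's body presses on something with over 40 N, if the wrist force passes 120 N, or if a joint passes its speed limit or range.

### The arm

A 6-joint arm with a two-finger parallel gripper is mounted at the origin on the work surface. World frame = base frame: x ahead of the robot, y to its left, z up, the work surface at z = 0. Lengths are in m, angles in rad, forces in N, time in s.
With the tool pointing down it reaches from about 0.35 to 0.95 m from the base axis. Payload 17.4 kg.
Tool frame: the origin (TCP) lies at the very end of the fingers, on their centre line; the grasp point (between the pads) lies 19 mm behind it; z points along the fingers, x is the direction in which the jaws open and shut, and the axes are right-handed (so a half turn about z gives the same grasp; the last joint's range is limited). The gripper opens to 93 mm and grips with 3 to 60 N. Pads are 15 mm wide; open, the fingers measure 128 mm over their backs; the gripper's body (75 mm by 188 mm) begins 65 mm behind the grasp point.
Start: joints at [1.179, 0.116, 1.442, -0, 1.584, -0.038], TCP at [0.234, 0.633, 0.219] pointing down, gripper open.
Joint ranges: [-2.83, 2.83], [-0.83, 2.19], [0.07, 2.5], [-1.14, 4.28], [0.01, 3], [-2.97, 2.97]. Speed limits (rad/s): [1.89, 1.89, 2.22, 3.14, 3.14, 3.14].

### API

Orientations are given as a unit quaternion [x, y, z, w].
In Python, from bench import ctrl gives the robot as it stands.
- The arm moves only by the tool arm_command, never from a script. Its argument "increments" is a list of rows, each a list of 7 numbers: the shift along the tool's x, y, z in units of 0.04 m (1.0 is 0.04 m), then the turn, a rotation vector about the tool's x, y, z in units of 5 degrees (1.0 is 5 degrees), then the closure, from 0 (fully open) to 1 (shut). In form: [[x, y, z, ax, ay, az, fingers], ...]. A call has exactly 10 rows; each row shifts and turns the commanded pose from where the row before left it, along the tool's axes as they then stand; what a row does not reach is not made up. A row lasts 1/8 s, in which the tool goes at most 62.5 mm and 10.7 degrees, less where a joint would pass 70% of its speed; a pose out of reach is approached as far as the arm can. A call with a number of a shift or a turn outside -1 to 1 is refused whole. A call with a gripper value outside its range is refused whole. The fingers move at their own pace and stop on an object; "squeeze" is the grip in N (left out, the last holds). Time passes only in rows, so rows that do not move let the fingers close, or fill a call up. It gives the time, the measured TCP pose, the force and the opening at its end, in the units of the state.
- ctrl.read_state(): the state, without advancing time (a new reading comes with each control period).
- ctrl.read_camera(name): name is "scene" or "top" or "wrist"; returns a dict with "pixels" (400x640x3 uint8, red, green, blue), "fx", "fy", "cx", "cy" (pixels), "dist_coeffs" ([k1, k2, p1, p2, k3] as OpenCV has them; the pictures are not rectified), "pose" (4x4, takes a point from camera to world coordinates). Camera axes: x right, y down, z forward; pixel columns grow to the right and rows downward; lengths in m; the calibration is good to about 2 mm. A picture is of the moment at which its call begins. There is no depth.
- ctrl.finish_job(): hands the job in, once; it reports no verdict.
Trained networks look in a picture, given as the dict that the camera call returned (one of the last four; its "shot" number tells which), for a name from the list of things; names that differ only in an ending like _2 or _b are one class to them, and where a whole thing is asked for, a point or a joint stands for the part that bears it (a point fixed in the world has none). Each returns a list of dicts, best first, with "p" (0 to 1); they miss things now and then, are a little off and sometimes report something else, mostly with a low value. They report only what shows in the picture. A call takes as long as a camera call. They do not tell look-alikes from the thing itself.
- ctrl.spot_in(picture, thing): "centre" ([x, y, z] in m, in the coordinates of the camera as it stood for that picture, good to about 4 mm: the middle of the surface that is visible of it).
- ctrl.trace(picture, thing): "region" (400x640 bool, what is visible of it).
- ctrl.pinpoint(picture, thing): "centre" ([x, y, z] in m, in the coordinates of the camera as it stood for that picture, good to about 4 mm: a listed point, or the origin of a listed thing).
The state is a dict: "t": time; "qpos": joint angles; "qvel": joint speeds; "joint_torque": joint torques, N m; "tcp_pos": TCP position; "tool_rot": TCP orientation; "wrist_force": force on the tool from outside, world axes, zero at the start; "ft_torque": the same for the moment, N m; "width": finger opening in m.
Only numpy, scipy, OpenCV 4.12 (cv2) and the standard library are available. Lean on these libraries where they do the work, as an engineer would, in place of code of your own. Each camera call takes 0.05 s, during which the arm holds its last target.

## Working session

There is one attempt and no reset: what is moved stays moved. The work goes in short steps, Python scripts to look and compute and a tool call to move; the robot and the scene stay as the last step left them, time stands still between calls to the robot, and variables do not carry over. Pictures are saved under pics/ and viewed, and the job is handed in when it is done.

Besides the shell and the picture viewer there is one more tool, called by a JSON object that holds its "op" and its "data", one argument or row to a line. arm_command: Moves the arm, as the interface text tells. Shifts and turns lie within -1 to 1; 1 stands for 0.04 m of shift or 5 degrees of turn. Its arguments: {"type":"object","properties":{"increments":{"type":"array","items":{"type":"array","items":{"type":"number"}}},"squeeze":{"type":"number"}},"required":["increments"]}

```bash
mkdir -p pics; cat > h.py <<'E'
import numpy as np, cv2
from bench import ctrl
def w(pic,c): 
    P=np.array(pic["pose"]); return (P@np.r_[c,1])[:3]
def save(pic,n): cv2.imwrite("pics/"+n+".png",cv2.cvtColor(pic["pixels"],cv2.COLOR_RGB2BGR))
def px(pic,p):
    P=np.linalg.inv(np.array(pic["pose"]));K=np.array([[pic["fx"],0,pic["cx"]],[0,pic["fy"],pic["cy"]],[0,0,1.]])
    return cv2.projectPoints(np.array([p],float),cv2.Rodrigues(P[:3,:3])[0],P[:3,3],K,np.array(pic["dist_coeffs"],float))[0].ravel()
E
python3 - <<'E'
from h import *
for n in ["scene","top"]:
    p=ctrl.read_camera(n); save(p,n+"0")
    for t in ["caddy","lever_pad","lid_edge","chute_end","caddy_in","capsule","tumbler","mug","tin"]:
        for r in ctrl.pinpoint(p,t)[:3]:
            q=w(p,r["centre"]); print(n,t,round(r["p"],2),q.round(3),px(p,q).round())
s=ctrl.read_state(); print(s)
E
```

```text
scene caddy 0.59 [ 0.634 -0.135 -0.002] [253. 232.]
scene lever_pad 0.96 [ 0.495 -0.205  0.107] [234. 151.]
scene lever_pad 0.55 [ 0.558 -0.361 -0.004] [171. 189.]
scene lid_edge 0.7 [ 0.571 -0.163  0.157] [239. 167.]
scene chute_end 0.86 [ 0.577 -0.078  0.127] [280. 184.]
scene caddy_in 0.91 [ 0.637 -0.137  0.002] [251. 233.]
scene capsule 0.74 [ 0.567 -0.066  0.146] [286. 176.]
scene capsule 0.7 [0.634 0.027 0.019] [323. 241.]
scene tumbler 0.67 [ 0.557 -0.36  -0.004] [172. 189.]
scene mug 0.9 [ 0.425 -0.079  0.002] [297. 163.]
scene tin 0.92 [ 0.668 -0.331 -0.002] [166. 230.]
top lever_pad 0.62 [ 0.494 -0.208  0.105] [428. 244.]
top lever_pad 0.49 [ 0.571 -0.166  0.156] [413. 206.]
top lid_edge 0.75 [ 0.573 -0.164  0.158] [412. 205.]
top chute_end 0.73 [ 0.575 -0.077  0.13 ] [369. 205.]
top capsule 0.73 [0.635 0.027 0.02 ] [319. 183.]
top capsule 0.49 [ 0.567 -0.066  0.146] [364. 209.]
top tumbler 0.73 [ 0.573 -0.164  0.155] [412. 205.]
top mug 0.63 [ 0.425 -0.076 -0.   ] [363. 273.]
top tin 0.95 [ 0.668 -0.328 -0.001] [466. 171.]
{'t': 1.0, 'qpos': array([ 1.17923420e+00,  1.15984256e-01,  1.44157536e+00, -1.80514570e-05,
        1.58397571e+00, -3.77649988e-02]), 'qvel': array([ 0.00031872, -0.00029708,  0.00083922,  0.00216772, -0.00088632,
       -0.00128837]), 'joint_torque': array([ 2.63776910e-04, -7.21000385e+01, -6.22774029e+01,  7.79058365e-02,
        1.82242639e-02,  2.82980926e-05]), 'tcp_pos': array([0.2338612 , 0.63321535, 0.21867207]), 'tool_rot': array([ 8.20506693e-01,  5.71636917e-01,  2.89975299e-05, -7.89180108e-06]), 'wrist_force': array([ 0.03258854,  0.1286771 , -0.19586401]), 'ft_torque': array([-0.02519799,  0.01651781,  0.01373661]), 'width': 0.09316252757257011}
```

View pics/scene0.png

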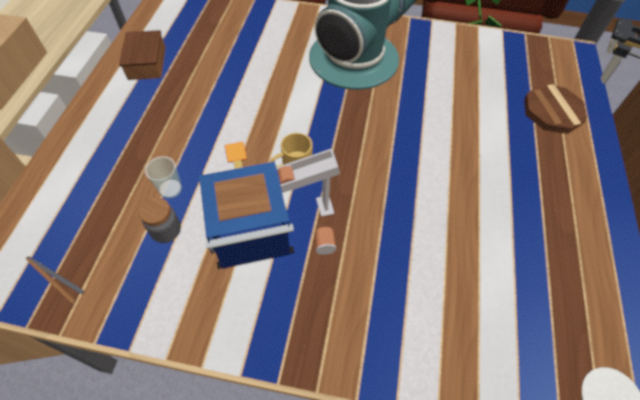

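View pics/top0.png

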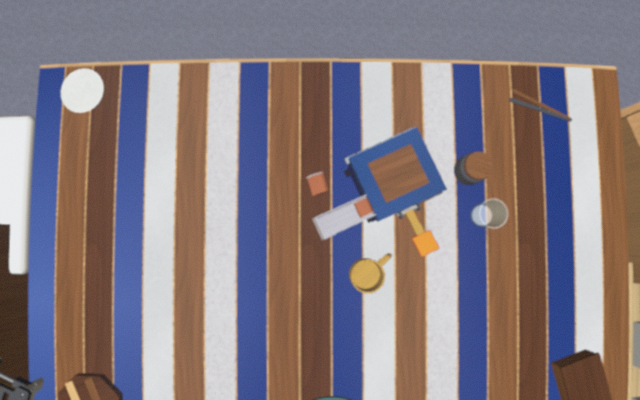

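```bash
cat > fit.py <<'E'
from h import *
from scipy.optimize import least_squares
model={"caddy":(0,0,0),"lever_pad":(-.159,0,.107),"lid_edge":(-.073,0,.157),"chute_end":(-.035,.079,.128),"caddy_in":(0,0,.004)}
obs=[("caddy",(.634,-.135)),("lever_pad",(.495,-.205)),("lid_edge",(.571,-.163)),("chute_end",(.577,-.078)),("caddy_in",(.637,-.137)),("lever_pad",(.494,-.208)),("lid_edge",(.573,-.164)),("chute_end",(.575,-.077))]
def T(v,m): c,s=np.cos(v[2]),np.sin(v[2]); return np.array([v[0]+c*m[0]-s*m[1],v[1]+s*m[0]+c*m[1]])
f=lambda v:np.concatenate([T(v,model[k])-o for k,o in obs])
r=least_squares(f,[.635,-.136,.45],loss="soft_l1",f_scale=.004)
v=r.x; print(v,np.degrees(v[2])); print((f(v).reshape(-1,2)*1000).round(1)); print("pad",T(v,model["lever_pad"]))
E
python3 fit.py; python3 - <<'E'
import cv2
a=cv2.imread('pics/scene0.png')[110:270,140:360]; cv2.imwrite('pics/crop0.png',cv2.resize(a,None,fx=3.5,fy=3.5,interpolation=cv2.INTER_CUBIC))
E
```

```text
[ 0.63830099 -0.13510704  0.44084765] 25.258709654243546
[[ 4.3 -0.1]
 [-0.5  2. ]
 [ 1.3 -3.3]
 [-4.1 -0.6]
 [ 1.3  1.9]
 [ 0.5  5. ]
 [-0.7 -2.3]
 [-2.1 -1.6]]
pad [ 0.49450293 -0.20295333]
```

View pics/crop0.png

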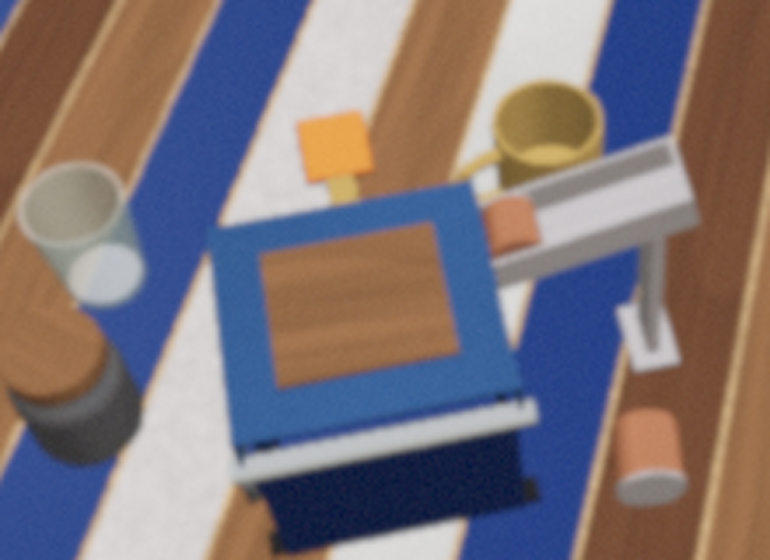

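The capsule on the chute, at scene pixel (286,176), is the smaller one, held against the lid. The larger look-alike lies on the table at (323,241). The pad to press is the orange one at (235,151).

{"op": "arm_command", "data": {
  "increments": [
    [-0.87,0.67,-0.2,0,0,0,1],
    [-0.87,0.67,-0.2,0,0,0,1],
    [-0.87,0.67,-0.2,0,0,0,1],
    [-0.87,0.67,-0.2,0,0,0,1],
    [-0.87,0.67,-0.2,0,0,0,1],
    [-0.87,0.67,-0.2,0,0,0,1],
    [-0.87,0.67,-0.1,0,0,0,1],
    [-0.87,0.67,0,0,0,0,1],
    [-0.87,0.67,0,0,0,0,1],
    [-0.87,0.67,0,0,0,0,1]
  ],
  "squeeze": 20
}}

```text
t: 2.25
tcp_pos: [0.3648, 0.2126, 0.2709]
tool_rot: [0.82, 0.572, 0.0, 0.0]
wrist_force: [-0.1, 0.4, -0.9]
width: 0.0012
```

{"op": "arm_command", "data": {
  "increments": [
    [-0.87,0.67,0,0,0,0,1],
    [-0.87,0.67,0,0,0,0,1],
    [-0.87,0.67,0,0,0,0,1],
    [-0.87,0.67,0,0,0,0,1],
    [-0.87,0.67,0,0,0,0,1],
    [-0.87,0.67,0,0,0,0,1],
    [-0.87,0.67,0,0,0,0,1],
    [-0.87,0.67,0,0,0,0,1],
    [-0.8,0.6,0,0,0,0,1],
    [-0.4,0.3,0,0,0,0,1]
  ]
}}

```text
t: 3.5
tcp_pos: [0.4867, -0.1806, 0.2704]
tool_rot: [0.821, 0.571, -0.0, -0.0]
wrist_force: [-0.2, 1.0, 0.5]
width: 0.0006
```

{"op": "arm_command", "data": {
  "increments": [
    [0,0,0,0,0,0.9,1],
    [0,0,0,0,0,0.9,1],
    [0,0,0,0,0,0.9,1],
    [0,0,0,0,0,0.9,1],
    [0,0,0,0,0,0.9,1],
    [0,0,0,0,0,0.9,1],
    [0,0,0,0,0,0.9,1],
    [0,0,0,0,0,0.9,1],
    [0,0,0,0,0,0.9,1],
    [0,0,0,0,0,0.9,1]
  ]
}}

```text
t: 4.75
tcp_pos: [0.4865, -0.1784, 0.2709]
tool_rot: [0.977, 0.213, 0.0, -0.0]
wrist_force: [0.6, -0.4, -0.1]
width: 0.0004
```

{"op": "arm_command", "data": {
  "increments": [
    [0,0,0,0,0,0.9,1],
    [0,0,0,0,0,0.9,1],
    [0,0,0,0,0,0.9,1],
    [0,0,0,0,0,0.9,1],
    [0,0,0,0,0,0.9,1],
    [0,0,0,0,0,0.9,1],
    [0,0,0,0,0,0.9,1],
    [0,0,0,0,0,0.9,1],
    [0,0,0,0,0,0.9,1],
    [0,0,0,0,0,0.9,1]
  ]
}}

```text
t: 6.0
tcp_pos: [0.4865, -0.1784, 0.2708]
tool_rot: [0.984, -0.177, 0.0, -0.0]
wrist_force: [0.2, -0.8, 0.5]
width: 0.0007
```

{"op": "arm_command", "data": {
  "increments": [
    [0,0,0,0,0,0.9,1],
    [0,0,0,0,0,0.9,1],
    [0,0,0,0,0,0.9,1],
    [0,0,0,0,0,0.9,1],
    [0,0,0,0,0,0.9,1],
    [0,0,0,0,0,0.9,1],
    [0,0,0,0,0,0.9,1],
    [0,0,0,0,0,0.5,1],
    [0,0,0,0,0,0,1],
    [0,0,0,0,0,0,1]
  ]
}}

```text
t: 7.25
tcp_pos: [0.4865, -0.1787, 0.2707]
tool_rot: [0.89, -0.455, 0.0, -0.0]
wrist_force: [0.2, -0.3, 0.1]
width: 0.0005
```

```bash
python3 - <<'E'
from h import *
for n in ["wrist","scene","top"]:
    p=ctrl.read_camera(n); save(p,n+"1")
    for t in ["lever_pad","lid_edge","chute_end","caddy_in","caddy"]:
        for r in ctrl.pinpoint(p,t)[:2]:
            q=w(p,r["centre"]); print(n,t,round(r["p"],2),q.round(3),px(p,q).round())
E
```

```text
wrist lever_pad 0.71 [ 0.498 -0.2    0.109] [349. 184.]
wrist lid_edge 0.65 [ 0.574 -0.168  0.156] [377. 100.]
wrist chute_end 0.7 [ 0.577 -0.077  0.128] [291.  34.]
wrist caddy 0.63 [ 0.645 -0.136  0.004] [373.  39.]
scene lever_pad 0.79 [ 0.494 -0.201  0.108] [235. 150.]
scene lid_edge 0.85 [ 0.574 -0.168  0.156] [236. 168.]
scene chute_end 0.98 [ 0.576 -0.078  0.127] [279. 184.]
scene caddy_in 0.91 [ 0.637 -0.139  0.001] [250. 232.]
scene caddy 0.98 [ 0.635 -0.136 -0.002] [252. 233.]
top lever_pad 0.84 [ 0.495 -0.209  0.108] [429. 243.]
top lid_edge 0.87 [ 0.574 -0.164  0.158] [412. 205.]
top lid_edge 0.56 [ 0.424 -0.077 -0.004] [363. 273.]
top chute_end 0.93 [ 0.578 -0.076  0.128] [368. 204.]
top caddy_in 0.36 [ 0.494 -0.205  0.106] [427. 244.]
top caddy_in 0.3 [ 0.672 -0.328 -0.001] [466. 169.]
```

View pics/wrist1.png

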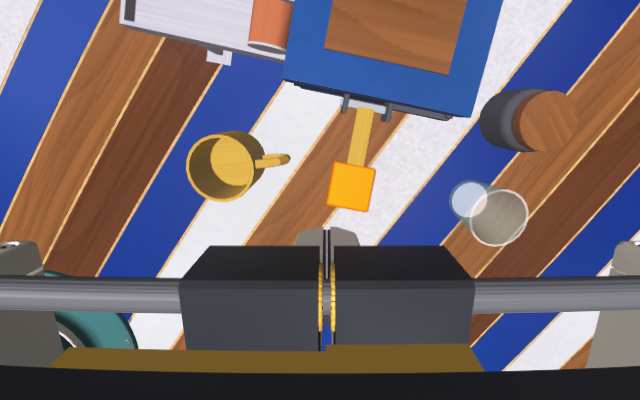

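{"op": "arm_command", "data": {
  "increments": [
    [0,0,0,0,0,1,1],
    [0,0,0,0,0,1,1],
    [0.35,0.05,0,0,0,0,1],
    [0.32,0.05,0,0,0,0,1],
    [0,0,0.6,0,0,0,1],
    [0,0,0.8,0,0,0,1],
    [0,0,0.8,0,0,0,1],
    [0,0,0.7,0,0,0,1],
    [0,0,0.5,0,0,0,1],
    [0,0,0,0,0,0,1]
  ]
}}

```text
t: 9.4
tcp_pos: [0.4941, -0.2051, 0.1334]
tool_rot: [0.847, -0.532, -0.001, 0.0]
wrist_force: [-0.5, -0.3, 0.8]
width: 0.0004
```

```bash
python3 - <<'E'
from h import *
p=ctrl.read_camera("wrist"); save(p,"wrist2")
p=ctrl.read_camera("scene"); save(p,"scene2")
a=cv2.imread('pics/scene2.png')[110:270,140:360]; cv2.imwrite('pics/crop2.png',cv2.resize(a,None,fx=3.5,fy=3.5,interpolation=cv2.INTER_CUBIC))
s=ctrl.read_state(); print(s["t"],s["tcp_pos"],s["tool_rot"],s["wrist_force"])
E
```

```text
9.5 [ 0.49490581 -0.20528089  0.13554731] [ 8.46845370e-01 -5.31839051e-01  3.74783207e-04 -4.58009540e-05] [ 0.49306666 -0.14557557  0.41371029]
```

View pics/wrist2.png

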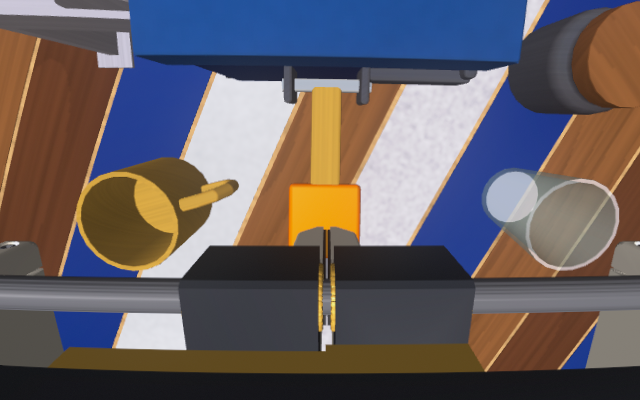

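View pics/crop2.png

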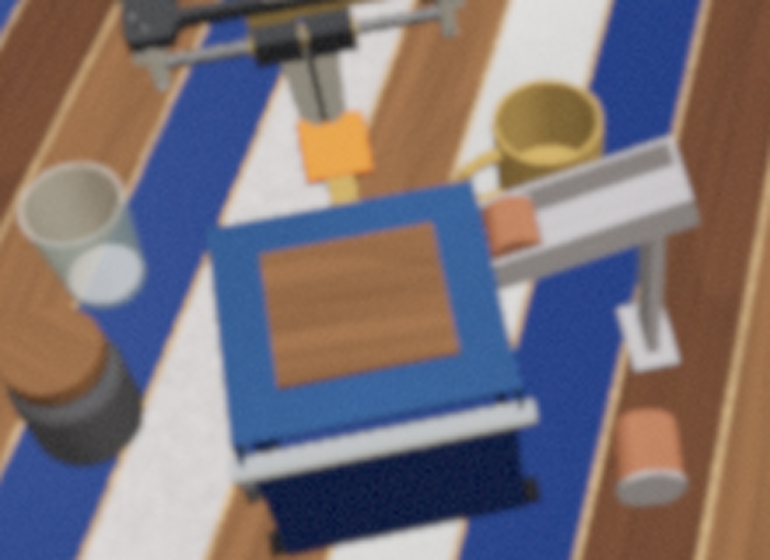

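The fingertips are centred over the pad, which is at about (325,215) in the wrist view. Next I press.

{"op": "arm_command", "data": {
  "increments": [
    [0,0,0.15,0,0,0,1],
    [0,0,0.15,0,0,0,1],
    [0,0,0.15,0,0,0,1],
    [0,0,0.15,0,0,0,1],
    [0,0,0.15,0,0,0,1],
    [0,0,0.15,0,0,0,1],
    [0,0,0.15,0,0,0,1],
    [0,0,0.15,0,0,0,1],
    [0,0,0.15,0,0,0,1],
    [0,0,0.12,0,0,0,1]
  ]
}}

```text
t: 10.75
tcp_pos: [0.4948, -0.2051, 0.076]
tool_rot: [0.847, -0.532, 0.0, -0.0]
wrist_force: [2.1, 0.9, 5.9]
width: 0.0004
```

```bash
python3 - <<'E'
from h import *
p=ctrl.read_camera("wrist"); save(p,"wrist3")
p=ctrl.read_camera("scene"); save(p,"scene3")
a=cv2.imread('pics/scene3.png')[90:250,140:360]; cv2.imwrite('pics/crop3.png',cv2.resize(a,None,fx=3.5,fy=3.5,interpolation=cv2.INTER_CUBIC))
for t in ["lever_pad","lid_edge","capsule"]:
    for r in ctrl.pinpoint(p,t)[:2]: print(t,round(r["p"],2),w(p,r["centre"]).round(3))
s=ctrl.read_state(); print(s["t"],s["tcp_pos"],s["wrist_force"])
E
```

```text
lever_pad 0.7 [ 0.425 -0.08   0.005]
lever_pad 0.44 [ 0.491 -0.205  0.075]
lid_edge 0.92 [ 0.656 -0.127  0.262]
capsule 0.78 [0.635 0.028 0.019]
capsule 0.71 [ 0.668 -0.332 -0.001]
11.0 [ 0.49472085 -0.20506687  0.07626682] [-0.71451859 -1.37001532  4.88283897]
```

View pics/crop3.png

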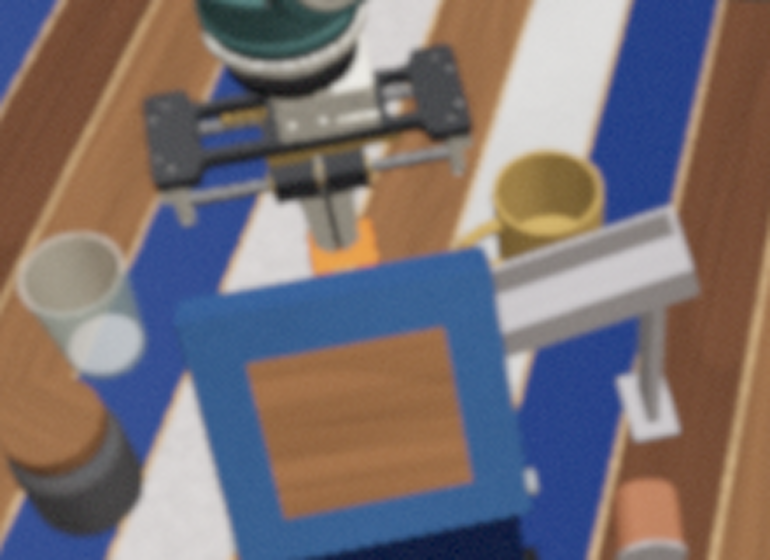

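{"op": "arm_command", "data": {
  "increments": [
    [0,0,0.05,0,0,0,1],
    [0,0,0.05,0,0,0,1],
    [0,0,0.03,0,0,0,1],
    [0,0,0.02,0,0,0,1],
    [0,0,0.02,0,0,0,1],
    [0,0,0,0,0,0,1],
    [0,0,0,0,0,0,1],
    [0,0,0,0,0,0,1],
    [0,0,0,0,0,0,1],
    [0,0,0,0,0,0,1]
  ]
}}

```text
t: 12.25
tcp_pos: [0.4954, -0.205, 0.0715]
tool_rot: [0.847, -0.532, 0.001, -0.0]
wrist_force: [-5.0, 3.4, 23.2]
width: 0.001
```

```bash
python3 - <<'E'
from h import *
for n in ["scene","top","wrist"]:
    p=ctrl.read_camera(n); save(p,n+"4")
    for t in ["lid_edge","capsule","lever_pad"]:
        for r in ctrl.pinpoint(p,t)[:2]:
            q=w(p,r["centre"]); print(n,t,round(r["p"],2),q.round(3),px(p,q).round())
a=cv2.imread('pics/scene4.png')[90:250,140:360]; b=cv2.imread('pics/top4.png')[110:270,280:500]
cv2.imwrite('pics/crop4.png',cv2.resize(np.hstack([a,b]),None,fx=1.8,fy=1.8,interpolation=cv2.INTER_CUBIC))
s=ctrl.read_state(); print(s["t"],s["tcp_pos"],s["wrist_force"])
E
```

```text
scene lid_edge 0.97 [ 0.675 -0.12   0.266] [237. 180.]
scene capsule 0.74 [ 0.673 -0.12   0.264] [237. 180.]
scene capsule 0.73 [0.636 0.029 0.022] [323. 241.]
scene lever_pad 0.5 [ 0.493 -0.206  0.071] [236. 159.]
top lid_edge 0.6 [ 0.674 -0.118  0.268] [398. 147.]
top capsule 0.84 [0.636 0.028 0.017] [319. 183.]
top capsule 0.56 [ 0.628 -0.199  0.019] [415. 186.]
wrist capsule 0.63 [ 0.63  -0.199  0.019] [411.  18.]
12.85 [ 0.495417   -0.20505519  0.07147794] [-6.02226489  4.74682416 22.517714  ]
```

View pics/crop4.png

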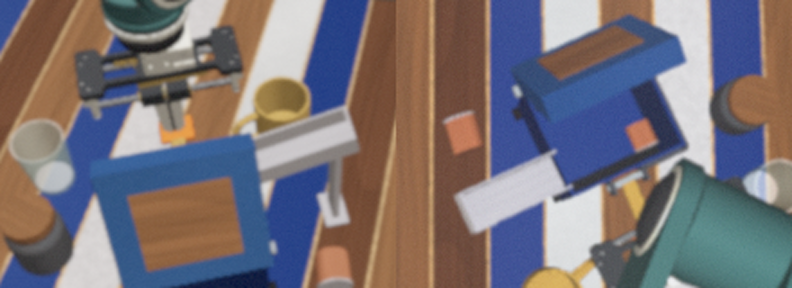

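View pics/wrist4.png

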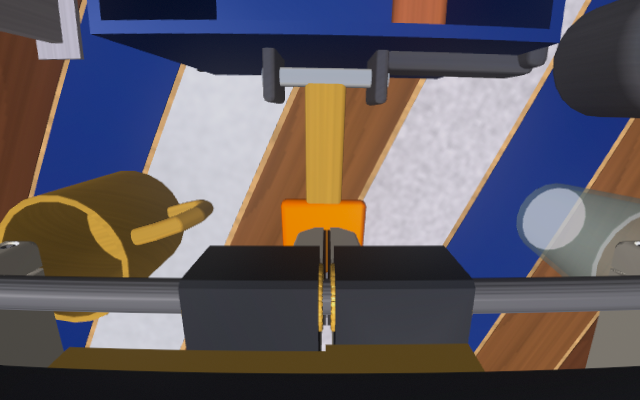

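Lid edge measured at (0.674, -0.119, 0.267), which matches fully open. The capsule is on the bin floor. Now I ease the lever up at about 19 mm/s.

{"op": "arm_command", "data": {
  "increments": [
    [0,0,-0.04,0,0,0,1],
    [0,0,-0.06,0,0,0,1],
    [0,0,-0.06,0,0,0,1],
    [0,0,-0.06,0,0,0,1],
    [0,0,-0.06,0,0,0,1],
    [0,0,-0.06,0,0,0,1],
    [0,0,-0.06,0,0,0,1],
    [0,0,-0.06,0,0,0,1],
    [0,0,-0.06,0,0,0,1],
    [0,0,-0.06,0,0,0,1]
  ]
}}

```text
t: 14.1
tcp_pos: [0.4945, -0.2051, 0.0925]
tool_rot: [0.847, -0.532, 0.0, 0.0]
wrist_force: [-0.1, -0.8, 4.8]
width: 0.0006
```

{"op": "arm_command", "data": {
  "increments": [
    [0,0,-0.06,0,0,0,1],
    [0,0,-0.06,0,0,0,1],
    [0,0,-0.06,0,0,0,1],
    [0,0,-0.06,0,0,0,1],
    [0,0,-0.06,0,0,0,1],
    [0,0,-0.06,0,0,0,1],
    [0,0,-0.06,0,0,0,1],
    [0,0,-0.06,0,0,0,1],
    [0,0,-0.06,0,0,0,1],
    [0,0,-0.06,0,0,0,1]
  ]
}}

```text
t: 15.35
tcp_pos: [0.4943, -0.2049, 0.1161]
tool_rot: [0.847, -0.532, -0.0, 0.0]
wrist_force: [0.7, -0.0, -0.2]
width: 0.0007
```

{"op": "arm_command", "data": {
  "increments": [
    [0,0,-0.06,0,0,0,1],
    [0,0,-0.06,0,0,0,1],
    [0,0,-0.1,0,0,0,1],
    [0,0,-0.2,0,0,0,1],
    [0,0,-0.3,0,0,0,1],
    [0,0,-0.3,0,0,0,1],
    [0,0,-0.3,0,0,0,1],
    [0,0,-0.3,0,0,0,1],
    [0,0,-0.1,0,0,0,1],
    [0,0,0,0,0,0,1]
  ]
}}

```text
t: 16.6
tcp_pos: [0.4946, -0.2049, 0.1852]
tool_rot: [0.847, -0.532, 0.0, -0.0]
wrist_force: [-0.5, -0.4, 0.7]
width: 0.0003
```

```bash
python3 - <<'E'
from h import *
for n in ["scene","top"]:
    p=ctrl.read_camera(n); save(p,n+"5")
    for t in ["lid_edge","lever_pad","capsule","tumbler","mug","tin"]:
        for r in ctrl.pinpoint(p,t)[:2]:
            q=w(p,r["centre"]); print(n,t,round(r["p"],2),q.round(3),px(p,q).round())
a=cv2.imread('pics/scene5.png')[90:250,140:360]; b=cv2.imread('pics/top5.png')[110:270,280:500]
cv2.imwrite('pics/crop5.png',cv2.resize(np.hstack([a,b]),None,fx=1.8,fy=1.8,interpolation=cv2.INTER_CUBIC))
s=ctrl.read_state(); print(s["t"],s["tcp_pos"],s["wrist_force"])
E
```

```text
scene lid_edge 0.71 [ 0.572 -0.165  0.16 ] [238. 166.]
scene lid_edge 0.18 [ 0.494 -0.206  0.109] [233. 149.]
scene lever_pad 0.83 [ 0.495 -0.203  0.109] [235. 150.]
scene capsule 0.56 [0.635 0.026 0.02 ] [322. 241.]
scene tumbler 0.66 [ 0.555 -0.358 -0.001] [173. 188.]
scene tin 0.7 [ 0.663 -0.333 -0.002] [166. 228.]
top lid_edge 0.6 [ 0.574 -0.165  0.153] [412. 205.]
top lever_pad 0.59 [ 0.496 -0.207  0.106] [428. 243.]
top capsule 0.67 [ 0.668 -0.329 -0.003] [466. 171.]
top capsule 0.61 [0.634 0.028 0.019] [319. 184.]
top tumbler 0.51 [ 0.562 -0.362  0.003] [481. 214.]
top mug 0.73 [ 0.427 -0.075 -0.001] [363. 272.]
top tin 0.81 [ 0.667 -0.33  -0.001] [466. 171.]
17.3 [ 0.49453947 -0.20492951  0.18506212] [ 0.26496321 -0.21324221 -0.09694117]
```

View pics/crop5.png

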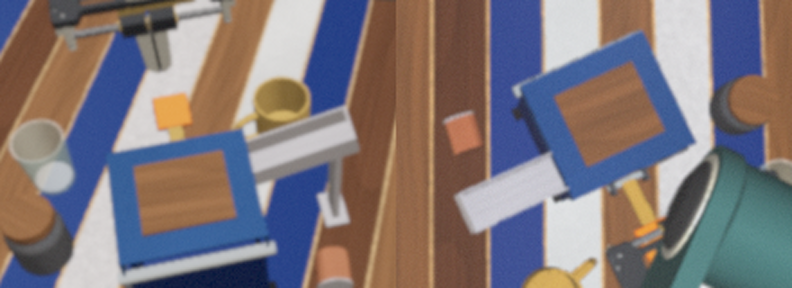

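The lid is shut, the chute is empty, the lever is up and the bystanders haven't moved. The gripper is clear of everything.

```bash
python3 -c "
from bench import ctrl; print(ctrl.finish_job())"
```

```text
the job is handed in; nothing more can be done
None
```

The capsule is in the bin, the lid is shut again, and the job was handed in at about 17 s.

- **Pressing:** I pushed the lever down to its stop with the closed fingertips. The force rose to about 23 N with the TCP at z = 71.5 mm. The lid edge measured z about 0.267 m, which matches fully open.
- **Capsule:** Before letting the lever up, the top and wrist pictures both showed the capsule on the bin floor.
- **Closing:** I eased the lever up at about 19 mm/s, well under the 80 mm/s slam limit, and kept contact until the force dropped to zero. I did not measure the lid's speed itself.
- **Last checks:** The lid edge and lever pad are back at their starting positions, the chute is empty, and the wrist force is about zero with the gripper roughly 75 mm above the pad. The mug, tumbler and tin are where they stood, as far as the cameras can tell.
- **Disagreements:** The networks gave a few false hits, such as "capsule" at the tin and at the lid edge. I discarded these after looking at the pictures. In the last scene view the network missed the mug, but it is visible in that picture and the top camera placed it within about 2 mm of where it started. The top camera's first tumbler reading was a false hit at the lid edge, so its check rests mainly on the scene camera.

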